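# Unlock the medicine box and hold its lid open by the key

## Task

Open the grey steel medicine box for me: take its key (the one with the oblong grip) out of the wooden key dock, push it all the way into the lock in the lid, past the sticky pins, and turn it a quarter turn clockwise as far as it goes. The lock springs back and the lid has no handle, so keep the key turned and lift the lid by the key alone until its front edge stands about 5 cm up, and finish there, still holding the key turned and the lid up so that I can reach in. Leave the other key and everything else on the worktop where it is.

Things in the scene. Friction and masses are not known exactly. Their poses are not given: they have to be found in the camera images.
- box_key_grip (a point): Centre of the grip of the box key, the one to use, standing blade down in the dock. Black oblong grip with rounded corners, 30 mm wide (its y), 10 mm thick (its x: pinch these flat faces), 36 mm high (z, the key's axis). Under it a 16 mm round collar 7 mm high; its underside, the shoulder, lies 25 mm below this point. The key works either way round (half turn about z). 25 to 50 g.
- box_key_tip (a point): Tip of the box key's blade, on the key's axis, 47.5 mm below the grip's centre and 22.5 mm below the shoulder; same axes. Under the shoulder a round neck 4 mm thick, 5.5 mm long, then the flat steel blade: 12 mm wide (y), 4 mm thick (x), tapering over its last 4.5 mm to 6 x 2.4 mm.
- round_key_grip (a point): Centre of the grip of the other key (round black grip 33 mm across, 10 mm thick, thin round shank), in another slot of the dock. It belongs elsewhere: leave it where it is.
- key_dock: Fixed wooden block, 142 (x) x 48 (y) x 45 mm high, on a 152 x 58 mm foot 6 mm high; origin at the centre of its underside. Three slots along x in its top, at x = -46, 0, +46 mm, 15 x 7 mm, 34 mm deep. The two keys stand in the outer slots, either way, grips' width along the dock's x, shoulders on its top: the box key is free once lifted 23 mm.
- lock_mouth (a point): Centre of the lock's mouth, on the cylinder's axis, on top of its round steel face (30 mm across, 4 mm high) near the front of the lid; 81 mm above the worktop when shut. z points out of the lock (up when shut), x to the hinge, y along the box's front edge and along the key slot: 14 mm (y) x 5.4 mm (x), flared at the mouth by 2 mm a side. The key goes in with its blade's width along y.
- lock_bottom (a point): Where the key's tip stands when fully home (shoulder on the lock's face): on the axis, 22.5 mm below the mouth. Two pairs of sticky spring pins, met by the tip about 12 and 18 mm below the mouth, resist: a push of some 7 to 15 N, slow and with small twists, gets past. The key cannot turn until home; once turned it is caught and cannot be pulled out, so the lid can be lifted by it.
- lock_plug (a joint): Turn of the lock's plug by the key, rad: 0 at rest (key goes in and out), growing clockwise seen from above to a stop at 1.57. A spring (0.03 N m at rest, 0.08 at the stop) turns it back when the key is let go. The latch frees the lid beyond about 1.0. The key has some 0.2 rad of play, so it must be turned that much farther.
- box_lid (a joint): Opening angle of the lid, rad: 0 shut (latched), growing as its front edge goes up. No stay: it falls shut when let go. Lifting it takes about 4 N at the key. The key tilts with the lid.
- lid_hinge (a point): Middle of the lid's hinge axis at the back edge of the box, 129.5 mm behind the lock's axis and 4 mm below the lid's top; y is the hinge axis (a positive turn about y raises the front edge); its axes turn with the lid.
- lid_front (a point): Middle of the lid's front edge, on its top: 165.5 mm from the hinge, 77 mm above the worktop when shut.
- lock_box: The medicine box: fixed grey steel box, 160 mm deep (x), 180 mm wide (y), 77 mm high with its lid, origin at the centre of its underside. It stands with its back towards the window on the right; its front (-x side, near the lock) faces left, towards the dock. The lid overhangs by 2 mm and has no handle.
- glass: Bystander: drinking glass, 81 mm across, 92 mm high, on the hob; origin under its centre.
- spice_jar: Bystander: spice jar, 41 mm across, 105 mm high, left of the dock; origin under its centre.
- tin: Bystander: square tea tin, 70 x 70 x 108 mm, left of the dock; origin under its centre.
- spoon: Bystander: teaspoon, 132 mm long, 28 mm wide, 11 mm high, lying between dock and box.
There are look-alikes about, which are no part of the job. Leave any pink or turquoise look-alike of the part that bears box_key_grip alone.

How it is judged:
By the outcome, as a careful person would: the job done as asked, in the order asked, and still so for the second after the job is handed in, while the arm keeps its last pose, push and grip.
It also fails if it takes over 58 s, if anything falls off the work surface, if the arm or the gripper's body presses on something with over 40 N, if the wrist force passes 120 N, or if a joint passes its speed limit or range.

## Robot

A 7-joint arm with a two-finger parallel gripper is mounted at the origin on a cart in front of the work surface, level with it; the furniture and walls round the work are solid. World frame = base frame: x ahead of the robot, y to its left, z up, the work surface at z = 0. Lengths are in m, angles in rad, forces in N, time in s.
With the tool pointing down it reaches from about 0.425 to 0.95 m from the base axis. Payload 4.7 kg.
Tool frame: the origin (TCP) lies midway between the tips of the shut fingers; the grasp point (between the pads) lies 19 mm behind it (r.pinch_z is the distance from the TCP to the grasp point, in m); z points along the fingers, y is the direction in which the jaws open and shut (so a half turn about z gives the same grasp; the last joint's range is limited). The gripper opens to 87 mm and grips with 3 to 60 N. Pads are 19 mm wide; open, the fingers measure 117 mm over their backs; the gripper's body (75 mm by 190 mm) begins 51 mm behind the grasp point.
Start: joints at [-1.272, 0.469, -0.049, 1.532, 0.024, 1.141, -0.082], TCP at [0.217, 0.639, 0.223] pointing down, gripper open.
Joint ranges: [-2.59, 2.59], [-0.33, 1.99], [-1.39, 1.29], [0.1, 2.45], [-1.04, 4.18], [0.21, 1.99], [-2.66, 2.66]. Speed limits (rad/s): [2.57, 2.57, 3.14, 3.14, 3.14, 3.14, 3.14].

## Interface

Orientations are given as a unit quaternion [x, y, z, w].
In Python, from workcell import r gives the robot as it stands.
- The arm moves only by the tool arm_command, never from a script. Its argument "rows" is a list of rows, each a list of 7 numbers: the shift along the tool's x, y, z in units of 30 mm (1.0 is 30 mm), then the turn, a rotation vector about the tool's x, y, z in units of 6 degrees (1.0 is 6 degrees), then the opening, from 0 (shut) to 1 (fully open). A call has 1 to 20 rows; each row shifts and turns the commanded pose from where the row before left it, along the tool's axes as they then stand; what a row does not reach is not made up. A row lasts 1/8 s, in which the tool goes at most 62.5 mm and 10.7 degrees, less where a joint would pass 70% of its speed; a pose out of reach is approached as far as the arm can. A call is refused whole if a number of a shift passes 1 or a number of a turn 1, either way. A call with a gripper value outside its range is refused whole. The fingers move at their own pace and stop on an object; "squeeze" is the grip in N (left out, the last holds). Time passes only in rows, so rows that do not move let the fingers close. It gives the time, the measured TCP pose, the force and the opening at its end, in the units of the state.
- r.sense(): the state, without advancing time (a new reading comes with each control period).
- r.read_camera(name): name is "side" or "top"; returns a dict with "image" (400x640x3 uint8, blue, green, red), "range_z" (400x640 float32, m along the optical axis (not along the pixel's ray), 0 where there is no reading), "fx", "fy", "cx", "cy" (pixels), "eye" and "orientation" of the camera in the world. Camera axes: x right, y up, looking along -z (the intrinsics and any distortion apply to the point x, -y, -z); pixel columns grow to the right and rows downward; lengths in m; the calibration is good to about 2 mm. A picture is of the moment at which its call begins.
- r.hand_in(): hands the job in, once; it reports no verdict.
The state is a dict: "clock": time; "joints": joint angles; "dq": joint speeds; "tau": joint torques, N m; "position": TCP position; "tcp_rot": TCP orientation; "ft_force": force on the tool from outside, world axes, zero at the start; "moment": the same for the moment, N m; "grip_width": finger opening in m.
Only numpy, scipy, OpenCV 4.12 (cv2) and the standard library are available. Lean on these libraries where they do the work, as an engineer would, in place of code of your own. Each camera call takes 0.05 s, during which the arm holds its last target.

## Working session

There is one attempt and no reset: what is moved stays moved. The work goes in short steps, Python scripts to look and compute and a tool call to move; the robot and the scene stay as the last step left them, time stands still between calls to the robot, and variables do not carry over. Pictures are saved under pics/ and viewed, and the job is handed in when it is done.

Besides the shell and the picture viewer there is one more tool, called as name(argument=value, ...) on one line, values as JSON. arm_command: Moves the arm, as the interface text tells. Its arguments: {"type":"object","properties":{"rows":{"type":"array","items":{"type":"array","items":{"type":"number"}}},"squeeze":{"type":"number"}},"required":["rows"]}

```bash
ls; mkdir -p pics; python3 - <<'E'
from workcell import r
import cv2,numpy as np
print(r.sense(), r.pinch_z)
for n in("side","top"):
    c=r.read_camera(n); cv2.imwrite(f"pics/{n}0.png",c["image"])
    np.savez(f"{n}0.npz",**{k:np.array(v) for k,v in c.items()})
    print({k:c[k] for k in c if k not in("image","range_z")})
E
```

```text
pics
{'clock': 0.0, 'joints': array([-1.27189497,  0.46941132, -0.04860044,  1.53369682,  0.02412154,
        1.1410025 , -0.08233688]), 'dq': array([ 4.47476372e-04, -6.49298948e-05, -9.13934897e-04,  1.26344104e-04,
       -2.04558771e-04, -9.86804370e-04,  7.32841210e-04]), 'tau': array([ 1.98381053e-04, -5.07973266e+01, -8.05441663e-02, -2.36155361e+01,
       -6.13012305e-02,  3.79257405e-02,  1.87031637e-04]), 'position': array([0.21712338, 0.63848825, 0.22151855]), 'tcp_rot': array([ 1.63163468e-01,  9.86598576e-01, -9.59038516e-04, -1.13594599e-04]), 'ft_force': array([ 0.68837421, -1.0047055 , -0.29709508]), 'moment': array([-0.030856  , -0.01265826, -0.0238615 ]), 'grip_width': 0.08680494313258215} 0.0187
{'fx': 482.8654933955493, 'fy': 482.8654933955493, 'cx': 327.7562818342371, 'cy': 200.64466802209657, 'eye': array([0.34362409, 0.59003397, 1.15033471]), 'orientation': array([-0.03496879,  0.25045719,  0.95411776, -0.16033614])}
{'fx': 376.82402538600155, 'fy': 376.82402538600155, 'cx': 315.4070143852913, 'cy': 199.8998681524597, 'eye': array([0.32943502, 0.01032974, 1.18842925]), 'orientation': array([-0.06406476,  0.05810397,  0.70657578, -0.70233205])}
```

View pics/side0.png

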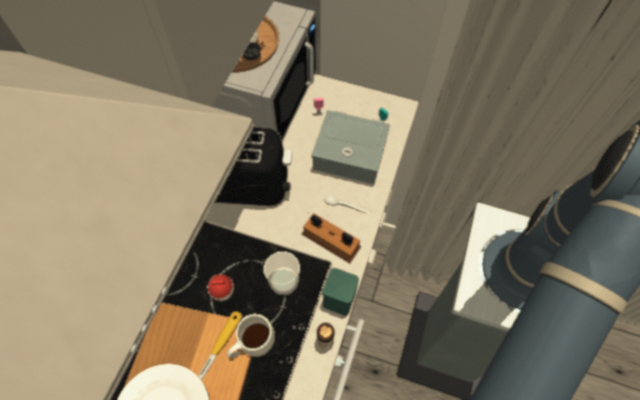

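View pics/top0.png

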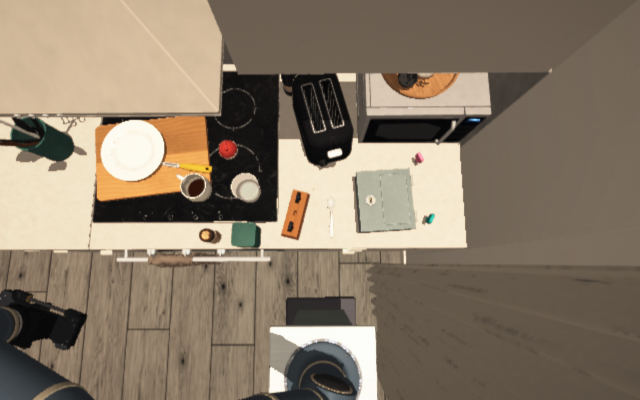

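```bash
cat > h.py <<'E'
import numpy as np,cv2
from scipy.spatial.transform import Rotation as R
def load(n): return dict(np.load(n))
def world(c,u,v,d=None):
    if d is None: d=c["range_z"][np.round(v).astype(int),np.round(u).astype(int)]
    p=np.stack([(u-c["cx"])/c["fx"]*d,-(v-c["cy"])/c["fy"]*d,-d],-1)
    return R.from_quat(c["orientation"]).apply(p)+c["eye"]
def proj(c,P):
    q=R.from_quat(c["orientation"]).inv().apply(np.atleast_2d(P)-c["eye"])
    return np.stack([c["cx"]+c["fx"]*q[:,0]/-q[:,2],c["cy"]-c["fy"]*q[:,1]/-q[:,2]],-1)
def cloud(c):
    v,u=np.mgrid[0:400,0:640]; P=world(c,u.ravel().astype(float),v.ravel().astype(float)).reshape(400,640,3)
    P[c["range_z"]==0]=np.nan; return P
def crop(c,x0,y0,x1,y1,s,f):
    cv2.imwrite(f,cv2.resize(c["image"][y0:y1,x0:x1],None,fx=s,fy=s,interpolation=cv2.INTER_CUBIC))
E
python3 - <<'E'
from h import *
s=load("side0.npz");t=load("top0.npz")
crop(s,290,80,430,270,3,"pics/s1.png")
crop(t,270,140,470,260,4,"pics/t1.png")
for c,n,pts in((s,"side",[(317,221),(347,239),(348,151),(347,205),(340,285)]),(t,"top",[(297,198),(291,228),(371,200),(330,215),(385,200),(245,233)])):
    for p in pts: print(n,p,world(c,*[np.array(float(a)) for a in p]).round(4))
E
```

```text
side (317, 221) [0.5312 0.079  0.0761]
side (347, 239) [0.4456 0.1011 0.0758]
side (348, 151) [ 0.5224 -0.1468  0.0791]
side (347, 205) [ 0.484  -0.0311 -0.0019]
side (340, 285) [0.4226 0.2301 0.1097]
top (297, 198) [0.5285 0.074  0.0842]
top (291, 228) [0.44   0.092  0.0751]
top (371, 200) [ 0.5222 -0.147   0.077 ]
top (330, 215) [ 0.4867 -0.026   0.0106]
top (385, 200) [ 0.5228 -0.1896  0.0724]
top (245, 233) [0.4227 0.2208 0.1126]
```

View pics/s1.png

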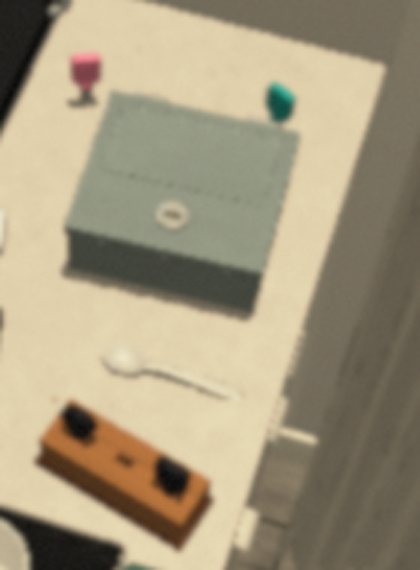

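View pics/t1.png

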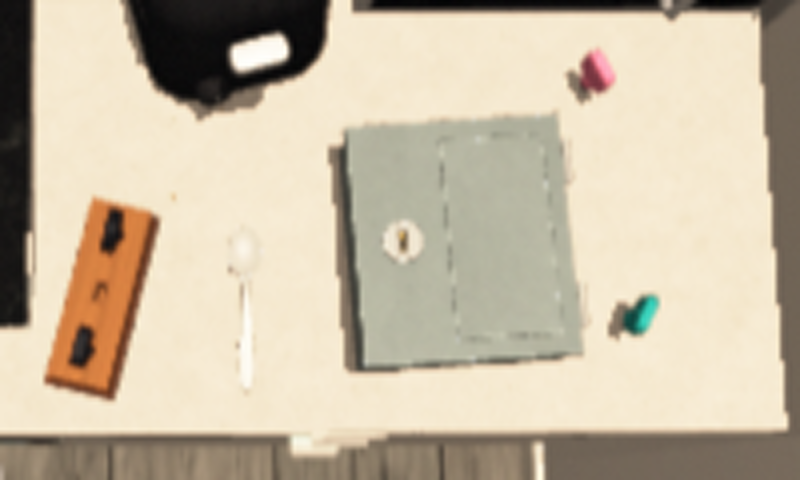

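```bash
python3 - <<'E'
from h import *
s=load("side0.npz");t=load("top0.npz")
crop(s,295,205,370,265,10,"pics/s2.png")
crop(t,275,185,320,245,9,"pics/t2.png")
for c,(u0,u1,v0,v1) in((s,(300,365,208,262)),(t,(278,315,188,242))):
    P=cloud(c)[v0:v1,u0:u1].reshape(-1,3); im=c["image"][v0:v1,u0:u1].reshape(-1,3).astype(int)
    dk=(im.max(1)<60)&(P[:,2]>.052)
    top=(P[:,2]>.046)&(P[:,2]<.056)&(im.max(1)>80)
    for far in(0,1):
        k=dk&((P[:,0]>.487)==far); Q=P[k]
        print("key",far,k.sum(),Q.mean(0).round(4),"min",np.percentile(Q,[2,98],axis=0).round(4).tolist())
        d=Q[:,:2]-Q[:,:2].mean(0); w,V=np.linalg.eigh(d.T@d); print(V[:,1])
    rc=cv2.minAreaRect(P[top][:,:2].astype(np.float32)*1000); print("dock",rc,P[top].mean(0))
E
```

```text
key 0 69 [0.4466 0.1004 0.0758] min [[0.4353, 0.0958, 0.0545], [0.457, 0.1036, 0.0898]]
[-0.97714607  0.21256893]
key 1 62 [0.535  0.0776 0.0732] min [[0.5234, 0.0731, 0.0532], [0.5461, 0.0817, 0.0861]]
[-0.97741831  0.21131361]
dock ((492.01763916015625, 85.89315032958984), (49.03718185424805, 141.13128662109375), 76.08241271972656) [0.48811624 0.08972462 0.04751871]
key 0 27 [0.4441 0.0935 0.0833] min [[0.433, 0.0886, 0.0583], [0.4564, 0.1, 0.0899]]
[-0.96117695  0.27593272]
key 1 25 [0.5312 0.0718 0.0795] min [[0.5206, 0.0681, 0.0619], [0.5439, 0.0774, 0.0864]]
[-0.96703558  0.25464129]
dock ((490.7423095703125, 84.03439331054688), (47.140708923339844, 140.52008056640625), 75.80699157714844) [0.49019029 0.08351458 0.04752013]
```

View pics/s2.png

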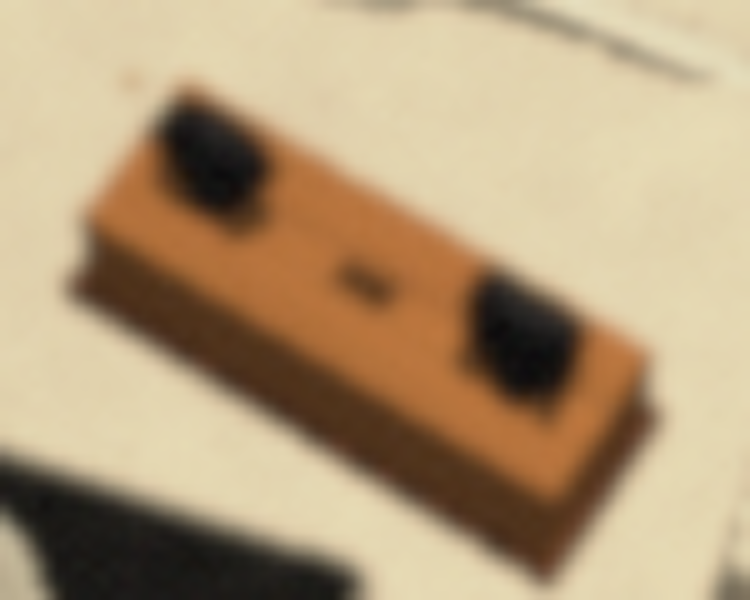

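View pics/t2.png

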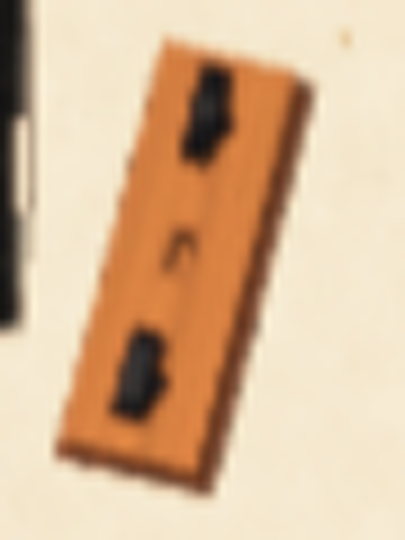

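```bash
python3 - <<'E'
from h import *
s=load("side0.npz");t=load("top0.npz")
# table/lid heights
for n,c in(("side",s),("top",t)):
    P=cloud(c)
    z=P[...,2]; xy=P
    tab=(abs(z)<.012)&(P[...,0]>.42)&(P[...,0]<.65)&(P[...,1]<.04)&(P[...,1]>-.07)
    lid=(z>.066)&(z<.078)&(P[...,0]>.43)&(P[...,0]<.65)&(P[...,1]<-.09)&(P[...,1]>-.32)
    print(n,"table",np.median(z[tab]),tab.sum(),"lid",np.median(z[lid]),lid.sum())
    rc=cv2.minAreaRect(P[lid][:,:2].astype(np.float32)*1000);print(rc)
    rows=[]
    for (kx,ky) in((.446,.099),(.534,.077)):
        e=np.array([.973,-.232,0]); o=np.array([kx,ky,.070])
        quad=[(-.03,-.03),(.03,-.03),(.03,.03),(-.03,.03)]
        px=proj(c,[o+a*e+np.array([0,0,b]) for a,b in quad]).astype(np.float32)
        dst=np.float32([(0,360),(360,360),(360,0),(0,0)])
        H=cv2.getPerspectiveTransform(px,dst)
        rows.append(cv2.warpPerspective(c["image"],H,(360,360),flags=cv2.INTER_CUBIC))
    cv2.imwrite(f"pics/rect_{n}.png",np.hstack(rows))
E
```

```text
side table 0.0003093169952224084 2877 lid 0.07625119873148023 1781
((529.1901245117188, -209.81591796875), (184.696533203125, 210.16653442382812), 3.532309055328369)
top table -0.0007228001039978338 2398 lid 0.07583105526398715 2482
((526.2704467773438, -192.61465454101562), (184.7391357421875, 169.18690490722656), 3.283118963241577)
```

View pics/rect_side.png

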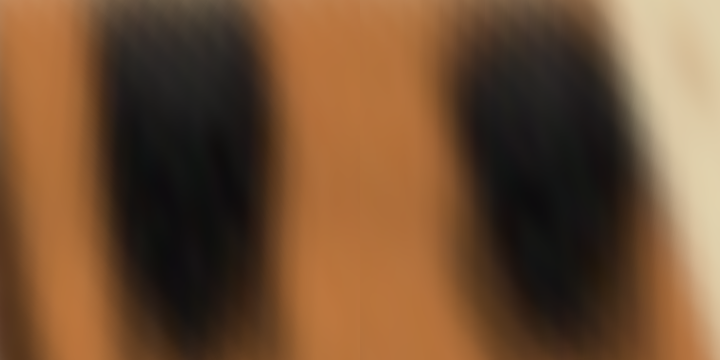

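```bash
cat > fit.py <<'E'
from h import *
from scipy.optimize import minimize
s=load("side0.npz");t=load("top0.npz")
for c in(s,t):
    P=cloud(c); im=c["image"].astype(int)
    m=(P[...,0]>.40)&(P[...,0]<.57)&(P[...,1]>.03)&(P[...,1]<.15)&(im[...,2]>im[...,0]+50)&(im[...,2]>150)
    z=P[...,2][m]; h=np.histogram(z,bins=np.arange(.03,.06,.002)); print("docktop",np.median(z),h[0])
    mm=m&(abs(P[...,2]-np.median(z))<.006); rc=cv2.minAreaRect(P[mm][:,:2].astype(np.float32)*1000); print(rc)
yaw=np.arctan2(-.232,.973)
S=6
def shape(kind):
    out=[]
    if kind=="obl":
        r_=.006; a=np.linspace(0,2*np.pi,40,endpoint=False)
        prof=np.array([(sx*(.015-r_)+r_*np.cos(q),sz*(.018-r_)+r_*np.sin(q)) for q in a for sx in(-1,1) for sz in(-1,1)])
    else:
        a=np.linspace(0,2*np.pi,80); prof=np.c_[.0165*np.cos(a),.0165*np.sin(a)]
    out.append(np.concatenate([np.c_[prof[:,0],np.full(len(prof),w),prof[:,1]] for w in(-.005,.005)]))
    return out
def mask(c,parts,x,y,z,yw,win):
    u0,v0,u1,v1=win; M=np.zeros(((v1-v0)*S,(u1-u0)*S),np.uint8)
    for p in parts:
        q=R.from_euler("z",yw).apply(p)+[x,y,z]
        px=(proj(c,q)-[u0,v0]+.5)*S
        cv2.fillConvexPoly(M,cv2.convexHull(np.round(px).astype(np.int32)),1)
    return cv2.resize(M.astype(np.float32),None,fx=1/S,fy=1/S,interpolation=cv2.INTER_AREA)
for name,g in(("near",(.446,.098,.070)),("far",(.534,.076,.068))):
    for kind in("obl","rnd"):
        parts=shape(kind)
        for cn,c in(("side",s),("top",t)):
            uv=proj(c,[g])[0].astype(int); win=(uv[0]-17,uv[1]-17,uv[0]+18,uv[1]+18)
            im=c["image"][win[1]:win[3],win[0]:win[2],2].astype(float)
            bg=185. ; D=np.clip((bg-im)/(bg-35),0,1)
            # limit to near key
            W=cv2.GaussianBlur(mask(c,parts,*g,yaw,win),(0,0),3)>.02
            def cost(p):
                M=cv2.GaussianBlur(mask(c,parts,p[0],p[1],p[2],yaw,win),(0,0),.6)
                return ((M-D)**2*W).mean()
            best=None
            for zz in np.arange(.058,.082,.003):
                f=lambda q:cost([q[0]*.01,q[1]*.01,zz])
                o=minimize(f,[g[0]*100,g[1]*100],method="Nelder-Mead",options=dict(initial_simplex=[[g[0]*100,g[1]*100],[g[0]*100+.4,g[1]*100],[g[0]*100,g[1]*100+.4]]))
                if best is None or o.fun<best[0]: best=(o.fun,o.x/100,zz)
                if abs(zz-.070)<1e-4: at70=(o.fun,o.x/100)
            print(name,kind,cn,round(best[0],5),best[1].round(4),round(best[2],3),"z=.070:",round(at70[0],5),at70[1].round(4))
E
python3 fit.py
```

```text
docktop 0.0026234076158762054 [  0   0   1   0   5  29 143 226 164  54  11   0   0   0]
((485.0169372558594, 89.88347625732422), (119.88253784179688, 169.9316864013672), 89.9358901977539)
docktop 0.04392022682161867 [  0   1   2   4  18  65 172 194 114  32   4   0   0   0]
((491.46063232421875, 84.13794708251953), (48.20886993408203, 141.89923095703125), 76.03756713867188)
near obl side 0.00597 [0.4487 0.093 ] 0.058 z=.070: 0.0062 [0.4474 0.0986]
near obl top 0.00325 [0.4466 0.096 ] 0.058 z=.070: 0.00352 [0.4452 0.095 ]
near rnd side 0.00751 [0.4468 0.1026] 0.079 z=.070: 0.00763 [0.4477 0.0984]
near rnd top 0.00343 [0.4475 0.0959] 0.058 z=.070: 0.00364 [0.4456 0.0951]
far obl side 0.00307 [0.5369 0.0717] 0.058 z=.070: 0.00359 [0.535  0.0774]
far obl top 0.00178 [0.5354 0.0733] 0.058 z=.070: 0.002 [0.5329 0.0726]
far rnd side 0.00361 [0.5365 0.0743] 0.064 z=.070: 0.00364 [0.5353 0.0772]
far rnd top 0.00109 [0.5356 0.0734] 0.058 z=.070: 0.00128 [0.5335 0.0728]
```

```bash
python3 - <<'E'
from h import *
s=load("side0.npz");t=load("top0.npz")
for n,c in(("side",s),("top",t)):
    P=cloud(c); im=c["image"].astype(int)
    m=(P[...,0]>.40)&(P[...,0]<.57)&(P[...,1]>.03)&(P[...,1]<.15)&(im[...,2]>im[...,0]+50)&(abs(P[...,2]-.045)<.007)&(im[...,2]>150)
    v,u=np.nonzero(m)
    # intersect rays with z=.045 instead of noisy depth
    def atz(u,v,z):
        a=world(c,u.astype(float),v.astype(float),np.ones(len(u))); e=c["eye"]; k=(z-e[2])/(a[:,2]-e[2]); return e+(a-e)*k[:,None]
    rc=cv2.minAreaRect(atz(u,v,.045)[:,:2].astype(np.float32)*1000); print(n,"dock",rc)
    uv=proj(c,[[.522,-.147,.081]])[0]
    # lock face
    g=np.abs(P[...,:2]-[.522,-.147]).max(-1)<.03
    bright=g&(im.min(-1)>190); v,u=np.nonzero(bright); print(uv,bright.sum())
    q=atz(u,v,.081); el=cv2.minEnclosingCircle(q[:,:2].astype(np.float32)*1000); print("lock mean",q.mean(0),el)
    # lid corners
    lid=(abs(P[...,2]-.0765)<.008)&(np.abs(P[...,0]-.525)<.12)&(P[...,1]<-.09)&(P[...,1]>-.31)&(im[...,1]>100)&(im[...,1]>=im[...,2])
    k=cv2.morphologyEx(lid.astype(np.uint8),cv2.MORPH_OPEN,np.ones((5,5)))
    v,u=np.nonzero(k); rc=cv2.minAreaRect(atz(u,v,.077)[:,:2].astype(np.float32)*1000); print("lid",rc,k.sum()); 
    print(cv2.boxPoints(rc).round(1).tolist())
crop(s,330,135,366,167,16,"pics/s3.png"); crop(t,355,185,388,215,16,"pics/t3.png")
E
```

```text
side dock ((492.5135192871094, 84.68391418457031), (49.27924728393555, 142.69970703125), 75.9911117553711)
[348.18463878 150.5840852 ] 0
lock mean [nan nan nan] ((0.0, 0.0), 0.0)
lid ((526.190673828125, -188.37623596191406), (179.00523376464844, 164.74256896972656), 3.3460183143615723) 2965
[[432.0, -111.4000015258789], [441.6000061035156, -275.79998779296875], [620.2999877929688, -265.3999938964844], [610.7000122070312, -100.9000015258789]]
top dock ((491.310791015625, 83.789306640625), (48.0974235534668, 141.49874877929688), 75.785400390625)
[371.18185435 199.84784191] 47
lock mean [ 0.52279044 -0.14426571  0.081     ] ((521.5885009765625, -144.96153259277344), 15.234186172485352)
lid ((505.5434265136719, -192.37374877929688), (157.25360107421875, 122.99696350097656), 88.53359985351562) 598
[[442.1000061035156, -269.3999938964844], [565.0, -272.5], [569.0, -115.30000305175781], [446.1000061035156, -112.19999694824219]]<stdin>:15: RuntimeWarning: Mean of empty slice.
  ret = um.true_divide(
```

View pics/s3.png

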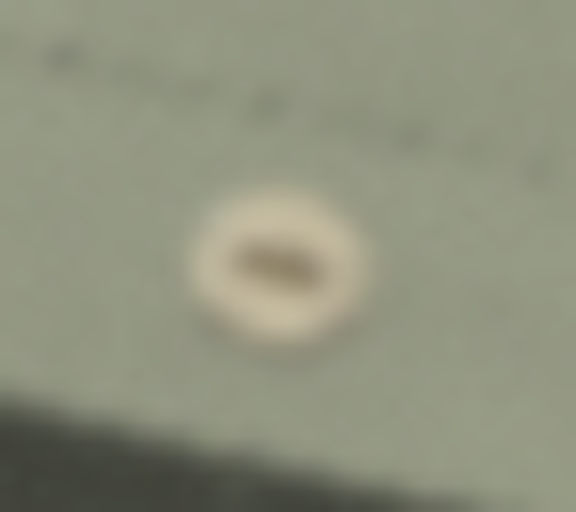

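View pics/t3.png

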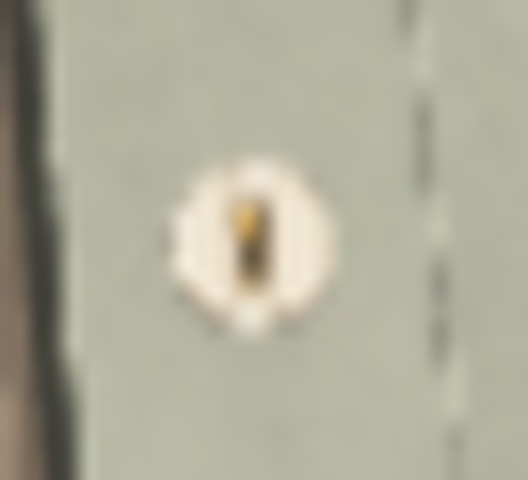

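```bash
python3 - <<'E'
from h import *
s=load("side0.npz");t=load("top0.npz")
def atz(c,u,v,z):
    a=world(c,np.float64(u),np.float64(v),np.float64(1)); e=c["eye"]; return e+(a-e)*(z-e[2])/(a[2]-e[2])
print("lock",atz(s,347.03,151.1,.081),atz(t,370.3,199.9,.081))
for n,c in(("side",s),("top",t)):
    P=cloud(c).reshape(-1,3)
    m=(P[:,0]>.42)&(P[:,0]<.66)&(P[:,1]>-.32)&(P[:,1]<.16)&(P[:,2]>.096)&(P[:,2]<.5)
    Q=P[m]
    for y0 in np.arange(-.32,.16,.04):
        q=Q[(Q[:,1]>=y0)&(Q[:,1]<y0+.04)]
        if len(q)>3: print(n,round(y0,2),len(q),q.min(0).round(3),q.max(0).round(3))
    # lid front edge/orientation: fit to all lid pts via slope
E
```

```text
lock [ 0.52442367 -0.14434989  0.081     ] [ 0.52186013 -0.14437109  0.081     ]
side -0.08 35 [ 0.643 -0.057  0.142] [ 0.659 -0.041  0.151]
side -0.04 93 [ 0.638 -0.04   0.1  ] [ 0.66  -0.     0.164]
side -0.0 82 [0.655 0.001 0.097] [0.66  0.027 0.168]
top -0.08 39 [ 0.641 -0.056  0.137] [ 0.659 -0.041  0.15 ]
top -0.04 97 [ 0.636 -0.038  0.096] [ 0.66  -0.001  0.168]
top -0.0 66 [0.654 0.002 0.097] [0.66  0.026 0.171]
```

arm_command(rows=[[-0.87, -0.97, 0, 0, 0, 0, 1], [-0.87, -0.97, 0, 0, 0, 0, 1], [-0.87, -0.97, 0, 0, 0, 0, 1], [-0.87, -0.97, 0, 0, 0, 0, 1], [-0.87, -0.97, 0, 0, 0, 0, 1], [-0.87, -0.97, 0, 0, 0, 0, 1], [-0.87, -0.97, 0, 0, 0, 0, 1], [-0.87, -0.97, 0, 0, 0, 0, 1], [-0.87, -0.97, 0, 0, 0, 0, 1], [-0.87, -0.97, 0, 0, 0, 0, 1], [-0.87, -0.97, 0, 0, 0, 0, 1], [-0.87, -0.97, 0, 0, 0, 0, 1], [-0.87, -0.97, 0, 0, 0, 0, 1], [-0.87, -0.97, 0, 0, 0, 0, 1], [-0.87, -0.97, 0, 0, 0, 0, 1], [0, 0, 0, 0, 0, -0.8, 1], [0, 0, 0.5, 0, 0, 0, 1], [0, 0, 0, 0, 0, 0, 1]])

```text
clock: 2.35
position: [0.4459, 0.0999, 0.2058]
tcp_rot: [0.122, 0.993, -0.001, -0.002]
ft_force: [-0.4, 0.1, 0.1]
grip_width: 0.0869
```

arm_command(rows=[[-0.06, -0.13, 0.6, 0, 0, 0, 1], [0, 0, 0.9, 0, 0, 0, 1], [0, 0, 0.9, 0, 0, 0, 1], [0, 0, 0.9, 0, 0, 0, 1], [0, 0, 0.8, 0, 0, 0, 1], [0, 0, 0.6, 0, 0, 0, 1], [0, 0, 0.3, 0, 0, 0, 1], [0, 0, 0, 0, 0, 0, 1], [0, 0, 0, 0, 0, 0, 1]])

```text
clock: 3.48
position: [0.4487, 0.0959, 0.0581]
tcp_rot: [0.122, 0.993, 0.0, 0.001]
ft_force: [0.4, 0.2, 0.9]
grip_width: 0.0868
```

```bash
cat > snap.py <<'E'
import sys
from h import *
from workcell import r
tag=sys.argv[1]
for n in("side","top"):
    c=r.read_camera(n); np.savez(f"{n}{tag}.npz",**{k:np.array(v) for k,v in c.items()})
    P=np.array(r.sense()["position"]); uv=proj(c,[P])[0].astype(int)
    crop(c,max(uv[0]-35,0),max(uv[1]-35,0),uv[0]+35,uv[1]+35,8,f"pics/{n}_{tag}.png"); print(n,uv)
a=cv2.imread(f"pics/side_{tag}.png");b=cv2.imread(f"pics/top_{tag}.png")
a=cv2.resize(a,(400,400));b=cv2.resize(b,(400,400)); cv2.imwrite(f"pics/both_{tag}.png",np.hstack([a,b]))
s=r.sense(); print(s["clock"],s["position"].round(4),s["ft_force"].round(2),s["moment"].round(3),s["grip_width"],s["joints"].round(2))
E
python3 snap.py g1
```

```text
side [346 239]
top [290 225]
3.575 [0.4487 0.0958 0.0582] [-0.63 -0.07  0.02] [ 0.029  0.023 -0.05 ] 0.08726089747652731 [-0.5   0.36  0.23  2.2  -0.14  0.6   1.17]
```

View pics/both_g1.png

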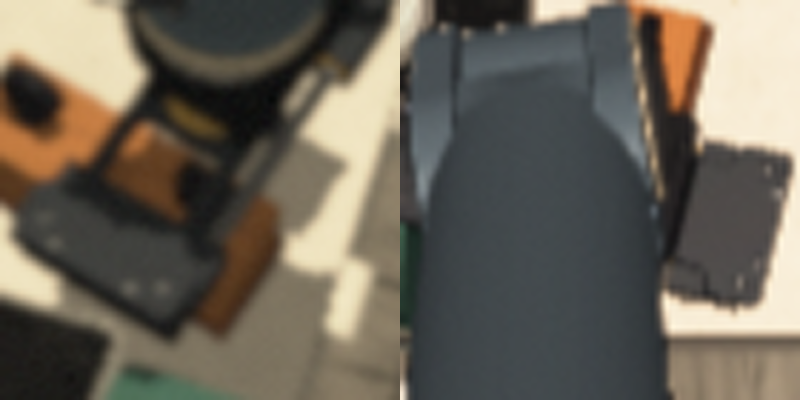

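arm_command(rows=[[0.05, 0, 0.05, 0, 0, 0, 0.6], [0, 0, 0, 0, 0, 0, 0.3], [0, 0, 0, 0, 0, 0, 0], [0, 0, 0, 0, 0, 0, 0], [0, 0, 0, 0, 0, 0, 0], [0, 0, 0, 0, 0, 0, 0], [0, 0, 0, 0, 0, 0, 0], [0, 0, 0, 0, 0, 0, 0], [0, 0, 0, 0, 0, 0, 0]], squeeze=10)

```text
clock: 4.7
position: [0.4467, 0.0959, 0.056]
tcp_rot: [0.122, 0.993, -0.0, -0.0]
ft_force: [0.2, -0.6, -0.3]
grip_width: 0.0098
```

arm_command(rows=[[0, 0, 0, 0, 0, 0, 0], [0, 0, 0, 0, 0, 0, 0], [0, 0, -0.2, 0, 0, 0, 0], [0, 0, -0.3, 0, 0, 0, 0], [0, 0, -0.4, 0, 0, 0, 0], [0, 0, -0.6, 0, 0, 0, 0], [0, 0, -0.8, 0, 0, 0, 0], [0, 0, -0.9, 0, 0, 0, 0], [0, 0, -0.8, 0, 0, 0, 0], [0, 0, 0, 0, 0, 0, 0], [0, 0, 0, 0, 0, 0, 0]], squeeze=45)

```text
clock: 6.08
position: [0.4462, 0.0958, 0.1757]
tcp_rot: [0.122, 0.993, -0.0, -0.0]
ft_force: [-0.7, 0.5, -0.2]
grip_width: 0.0097
```

```bash
python3 snap.py g2
```

```text
side [349 218]
top [286 222]
6.175 [0.446  0.0957 0.1752] [-0.13 -0.16 -1.19] [0.011 0.021 0.012] 0.009244293382132538 [-0.55  0.16  0.27  2.1  -0.06  0.89  1.09]
```

View pics/both_g2.png

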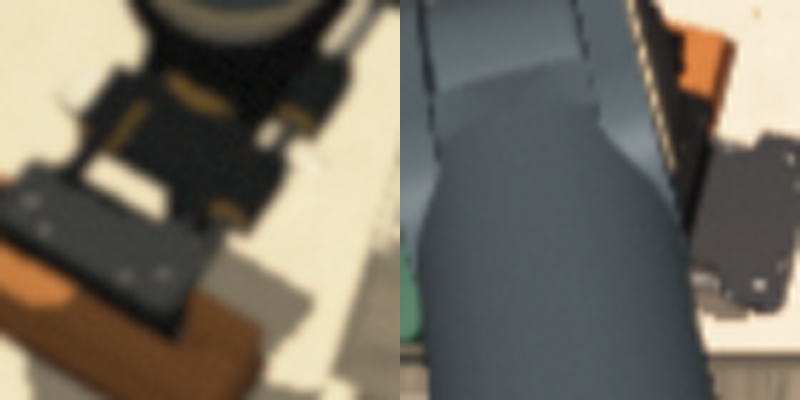

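arm_command(rows=[[-0.55, -0.89, 0, 0, 0, 0, 0], [-0.55, -0.89, 0, 0, 0, 0, 0], [-0.55, -0.89, 0, 0, 0, 0, 0], [-0.55, -0.89, 0, 0, 0, 0, 0], [-0.55, -0.89, 0, 0, 0, 0, 0], [-0.55, -0.89, 0, 0, 0, 0, 0], [-0.55, -0.89, 0, 0, 0, 0, 0], [-0.55, -0.89, 0, 0, 0, 0, 0], [0, 0, 0, 0, 0, 1, 0], [0, 0, 0, 0, 0, 1, 0], [0, 0, 0, 0, 0, 1, 0], [0, 0, 0, 0, 0, 1, 0], [0, 0, 0, 0, 0, 1, 0], [0, 0, 0, 0, 0, 1, 0], [0, 0, 0, 0, 0, 1, 0], [0, 0, 0, 0, 0, 1, 0], [0, 0, 0, 0, 0, 1, 0], [0, 0, 0, 0, 0, 1, 0], [0, 0, 0, 0, 0, 0, 0]])

```text
clock: 8.55
position: [0.5227, -0.1431, 0.175]
tcp_rot: [0.601, 0.799, -0.001, -0.001]
ft_force: [0.2, 0.5, -0.2]
grip_width: 0.0096
```

```bash
python3 snap.py g3; python3 - <<'E'
from h import *
c=load("sideg3.npz"); crop(c,320,80,400,150,8,"pics/x3.png")
E
```

```text
side [349 130]
top [374 193]
8.65 [ 0.5229 -0.1431  0.1754] [-0.35 -0.47  0.61] [-0.047  0.012  0.008] 0.009358896321248445 [-0.32  0.34  0.64  1.93 -0.25  0.95  0.72]
```

View pics/both_g3.png

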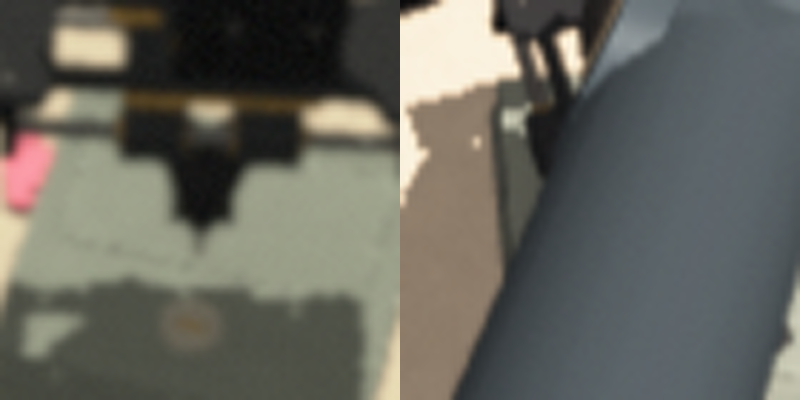

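View pics/x3.png

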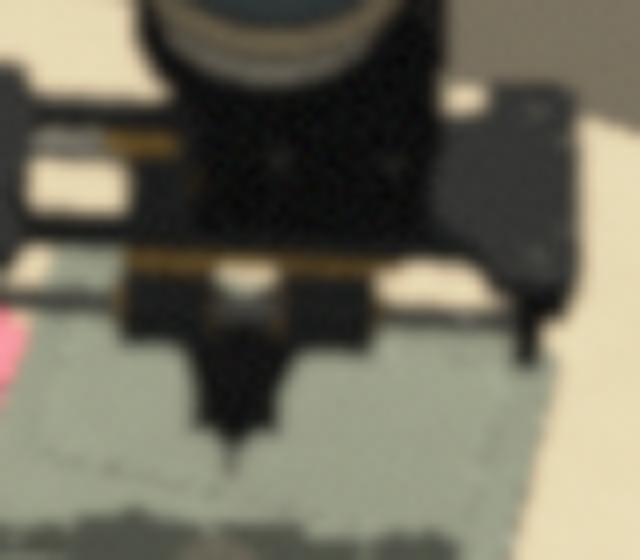

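arm_command(rows=[[0, 0, 0, 0, 0, -1, 0], [0, 0, 0, 0, 0, -1, 0], [0, 0, 0, 0, 0, -1, 0], [0, 0, 0, 0, 0, -1, 0], [0, 0, 0, 0, 0, -1, 0], [0, 0, 0, 0, 0, -1, 0], [0, 0, 0, 0, 0, -1, 0], [0, 0, 0, 0, 0, 0, 0]])

```text
clock: 9.65
position: [0.5231, -0.1433, 0.1758]
tcp_rot: [0.276, 0.961, 0.0, -0.0]
ft_force: [0.8, 1.0, -0.3]
grip_width: 0.0095
```

```bash
python3 snap.py g4; python3 - <<'E'
from h import *
from workcell import r
q=r.sense(); Rm=R.from_quat(q["tcp_rot"]); p=q["position"]
c=load("sideg4.npz"); x0,y0=325,100
im=cv2.resize(c["image"][y0:y0+50,x0:x0+55],None,fx=12,fy=12,interpolation=cv2.INTER_CUBIC)
a=im.copy()
for zz,w in((-.0145+.018,.015),(-.0145+.018,.008),(-.0145+.025,.008),(-.0145+.03,.006),(-.0145+.043,.006),(-.0145+.0475,.003)):
    for sg in(-1,1):
        uv=proj(c,[p+Rm.apply([sg*w,0,zz])])[0]; cv2.circle(a,tuple(int(k) for k in((uv-[x0,y0]+.5)*12)),3,(0,0,255),-1)
cv2.imwrite("pics/x4.png",np.hstack([im,a])[:, :1320]); 
cv2.imwrite("pics/x4.png",cv2.resize(np.hstack([im,a]),None,fx=.6,fy=.6))
E
```

```text
side [349 129]
top [374 193]
9.75 [ 0.5231 -0.1433  0.1759] [-0.29  0.41 -0.48] [-0.042 -0.049 -0.007] 0.00936633335256111 [-0.2   0.32  0.48  1.92 -0.18  0.94  1.38]
```

View pics/x4.png

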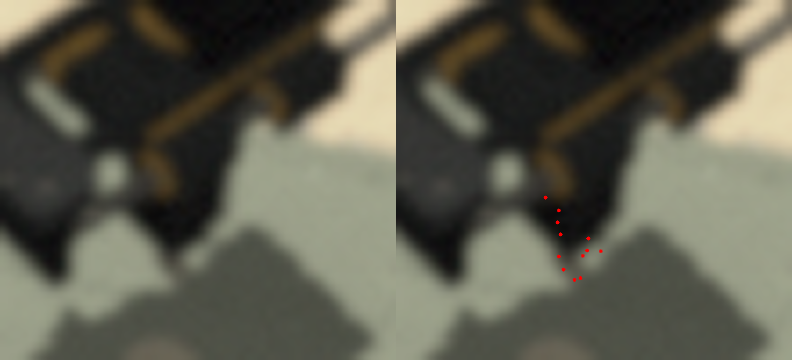

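```bash
python3 - <<'E'
from h import *
from workcell import r
q=r.sense(); Rm=R.from_quat(q["tcp_rot"]); p=q["position"]
for f in("sideg4.npz",):
    c=load(f);P=cloud(c)
    L=Rm.inv().apply((P-p).reshape(-1,3)).reshape(P.shape)*1000  # tool frame mm
    m=(L[...,2]>-20)&(L[...,2]<50)&(abs(L[...,0])<25)&(abs(L[...,1])<25)
    v,u=np.nonzero(m)
    o=np.argsort(L[m][:,2])
    for i in o: print(u[i],v[i],L[v[i],u[i]].round(1),c["image"][v[i],u[i]])
E
```

```text
349 130 [ 11.3  11.6 -20. ] [19 18 18]
351 130 [ 14.2   7.6 -19.6] [16 16 15]
344 127 [ -3.9  15.  -19.4] [38 41 42]
346 129 [  3.5  14.7 -18.6] [12 12 13]
356 124 [  7.1 -14.9 -18.6] [74 84 83]
355 126 [ 10.2  -9.  -18.4] [47 55 53]
349 129 [  8.    8.7 -18.4] [19 18 19]
345 128 [ -0.9  14.1 -17.7] [19 22 22]
348 130 [  8.1  12.  -17.1] [19 19 18]
348 131 [ 10.3  13.8 -16.7] [12 12 12]
352 130 [ 14.    3.9 -16.5] [17 17 18]
345 129 [  0.4  15.2 -15.8] [13 15 16]
346 130 [  4.   14.9 -15.2] [12 12 13]
344 128 [ -3.9  14.7 -15.1] [23 26 27]
347 130 [  5.5  12.9 -15.1] [16 16 16]
351 131 [ 13.4   6.5 -14. ] [15 15 15]
355 127 [ 10.1  -9.4 -14. ] [54 61 60]
347 131 [  6.9  14.  -13.5] [14 16 16]
354 129 [ 13.   -3.7 -13.4] [36 41 40]
353 130 [ 13.5  -0.  -12.9] [33 36 35]
352 131 [ 14.1   3.7 -12.4] [25 27 27]
345 131 [  3.   17.2 -12.1] [41 48 47]
350 130 [  8.2   5.2 -11.6] [21 20 19]
355 128 [ 11.2  -8.7 -11.6] [56 65 64]
343 129 [ -5.2  16.7 -11.4] [41 48 47]
351 132 [ 14.2   7.  -11.2] [22 24 23]
346 131 [  4.1  14.7 -11.1] [20 23 21]
345 130 [ -0.   14.5 -10.8] [20 21 20]
348 133 
[... 1055 characters left out ...]
55 130 [  9.3 -11.3   0.4] [ 88 102  99]
350 134 [9.8 5.5 2.8] [57 65 64]
349 134 [7.2 6.5 4.6] [38 42 42]
349 135 [ 3.5  2.6 15.9] [57 65 66]
350 135 [ 4.8  0.3 16.5] [82 93 92]
348 135 [ 1.2  3.9 17.2] [53 60 61]
349 137 [ 6.6  5.  19.1] [76 88 89]
349 136 [ 4.1  2.9 19.2] [68 78 80]
348 136 [ 2.3  4.7 19.5] [67 77 79]
350 137 [ 7.3  2.2 20.6] [80 92 93]
347 135 [-2.5  3.9 21. ] [75 86 86]
350 136 [ 4.6 -0.2 21.2] [ 86 100 100]
349 138 [ 7.5  5.5 21.9] [83 96 96]
346 134 [-7.9  2.5 23.5] [ 92 106 104]
347 136 [-2.1  4.  24.6] [ 88 103 102]
346 135 [-6.6  3.5 25.5] [105 122 120]
348 137 [ 1.4  3.6 25.6] [83 97 96]
348 138 [ 1.8  3.6 29.5] [101 116 116]
347 137 [-3.9  1.9 32.6] [105 121 119]
```

arm_command(rows=[[0, 0, 0, 0, 0, -1, 0], [0, 0, 0, 0, 0, -1, 0], [0, 0, 0, 0, 0, -1, 0], [0, 0, 0, 0, 0, -1, 0], [0, 0, 0, 0, 0, -1, 0], [0, -0.03, 0.3, 0, 0, -0.9, 0], [0, 0, 0.6, 0, 0, 0, 0], [0, 0, 0.6, 0, 0, 0, 0], [0, 0, 0.3, 0, 0, 0, 0], [0, 0, 0, 0, 0, 0, 0], [0, 0, 0, 0, 0, 0, 0]], squeeze=50)

```text
clock: 11.12
position: [0.5237, -0.1443, 0.1226]
tcp_rot: [-0.03, 1.0, -0.0, 0.001]
ft_force: [-0.3, 0.5, -0.8]
grip_width: 0.0099
```

```bash
python3 snap.py g5; python3 - <<'E'
from h import *
from workcell import r
q=r.sense(); Rm=R.from_quat(q["tcp_rot"]); p=q["position"]; print(Rm.as_matrix().round(4)); print((p+Rm.apply([0,0,.0335])).round(4))
E
```

```text
side [348 141]
top [372 196]
11.225 [ 0.5237 -0.1442  0.1227] [0.42 0.29 0.15] [ 0.009 -0.018 -0.025] 0.009810899759310866 [-0.07  0.38  0.33  1.97 -0.17  0.82  1.98]
[[-9.982e-01 -5.960e-02  1.300e-03]
 [-5.960e-02  9.982e-01 -1.000e-04]
 [-1.300e-03 -2.000e-04 -1.000e+00]]
[ 0.5238 -0.1442  0.0892]
```

View pics/both_g5.png

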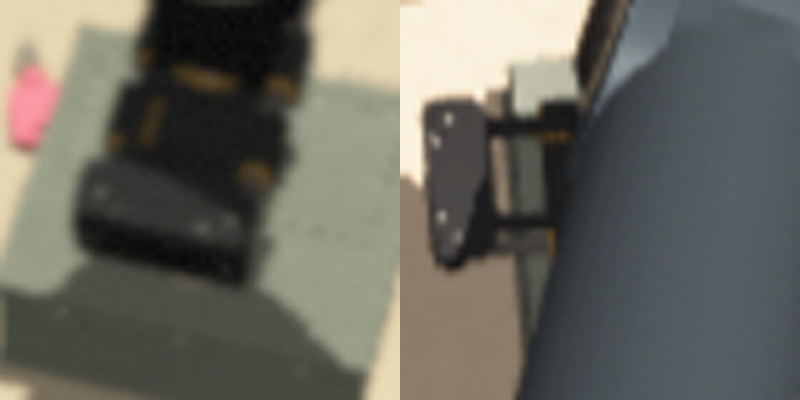

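arm_command(rows=[[0.02, 0, 0.06, 0, 0, 0, 0], [0, 0, 0.06, 0, 0, 0, 0], [0, 0, 0.06, 0, 0, 0, 0], [0, 0, 0.06, 0, 0, 0, 0], [0, 0, 0.06, 0, 0, 0, 0], [0, 0, 0.06, 0, 0, 0, 0], [0, 0, 0, 0, 0, 0, 0]])

```text
clock: 12.1
position: [0.5226, -0.1443, 0.1111]
tcp_rot: [-0.03, 1.0, -0.0, -0.0]
ft_force: [0.0, -1.0, -0.8]
grip_width: 0.0097
```

arm_command(rows=[[0, 0, 0.05, 0, 0, 0, 0], [0, 0, 0.05, 0, 0, 0, 0], [0, 0, 0.05, 0, 0, 0, 0], [0, 0, 0, 0, 0, 0, 0]])

```text
clock: 12.6
position: [0.5227, -0.1446, 0.1066]
tcp_rot: [-0.03, 1.0, -0.0, 0.0]
ft_force: [0.1, -2.2, -0.4]
grip_width: 0.0098
```

arm_command(rows=[[0, -0.02, 0.04, 0, 0, 0, 0], [0, 0, 0.04, 0, 0, 0.3, 0], [0, 0, 0.04, 0, 0, -0.3, 0], [0, 0, 0.04, 0, 0, -0.3, 0], [0, 0, 0.04, 0, 0, 0.3, 0], [0, 0, 0, 0, 0, 0, 0]])

```text
clock: 13.35
position: [0.5232, -0.1446, 0.1009]
tcp_rot: [-0.03, 1.0, 0.0, 0.001]
ft_force: [1.1, -1.1, 1.6]
grip_width: 0.0098
```

arm_command(rows=[[0, 0, 0.04, 0, 0, 0.3, 0], [0, 0, 0.03, 0, 0, -0.3, 0], [0, 0, 0.03, 0, 0, -0.3, 0], [0, 0, 0.03, 0, 0, 0.3, 0], [0, 0, 0.03, 0, 0, 0.3, 0], [0, 0, 0.03, 0, 0, -0.3, 0]])

```text
clock: 14.1
position: [0.5233, -0.1447, 0.0956]
tcp_rot: [-0.03, 1.0, -0.0, 0.001]
ft_force: [0.2, -0.4, 7.3]
grip_width: 0.0095
```

arm_command(rows=[[0, 0, 0.03, 0, 0, -0.3, 0], [0, 0, 0.03, 0, 0, 0.3, 0], [0, 0, 0.03, 0, 0, 0.3, 0], [0, 0, 0.03, 0, 0, -0.3, 0], [0, 0, 0, 0, 0, -0.3, 0], [0, 0, 0, 0, 0, 0.3, 0]])

```text
clock: 14.85
position: [0.5233, -0.1446, 0.0922]
tcp_rot: [-0.03, 1.0, 0.0, 0.001]
ft_force: [0.7, 1.0, 6.4]
grip_width: 0.0097
```

arm_command(rows=[[0, 0, 0.03, 0, 0, 0.3, 0], [0, 0, 0.03, 0, 0, -0.3, 0], [0, 0, 0.03, 0, 0, -0.3, 0], [0, 0, 0, 0, 0, 0.3, 0], [0, 0, 0, 0, 0, 0, 0]])

```text
clock: 15.48
position: [0.5236, -0.1447, 0.0916]
tcp_rot: [-0.03, 1.0, 0.001, 0.001]
ft_force: [-3.8, 1.9, 23.8]
grip_width: 0.0095
```

arm_command(rows=[[0, 0, -0.04, 0, 0, 0, 0], [0, 0, 0, 0, 0, 0.7, 0], [0, 0, 0, 0, 0, 0.7, 0], [0, 0, 0, 0, 0, 0.7, 0], [0, 0, 0, 0, 0, 0.7, 0], [0, 0, 0, 0, 0, 0.7, 0], [0, 0, 0, 0, 0, 0, 0]], squeeze=60)

```text
clock: 16.35
position: [0.5237, -0.1449, 0.0917]
tcp_rot: [0.153, 0.988, 0.0, 0.001]
ft_force: [-1.4, -0.7, 14.8]
grip_width: 0.0096
```

```bash
cat > st.py <<'E'
from h import *
from workcell import r
s=r.sense(); M=R.from_quat(s["tcp_rot"]).as_matrix(); y=M[:,1]
print(s["clock"],"pos",s["position"].round(4),"yaw_y",np.degrees(np.arctan2(y[1],y[0])).round(2),"z",M[:,2].round(3),"F",s["ft_force"].round(1),"M",s["moment"].round(3),s["grip_width"].round(4),"j",s["joints"].round(2))
E
python3 st.py
```

```text
Traceback (most recent call last):
  File "st.py", line 4, in <module>
    print(s["clock"],"pos",s["position"].round(4),"yaw_y",np.degrees(np.arctan2(y[1],y[0])).round(2),"z",M[:,2].round(3),"F",s["ft_force"].round(1),"M",s["moment"].round(3),s["grip_width"].round(4),"j",s["joints"].round(2))
                                                                                                                                                                             ^^^^^^^^^^^^^^^^^^^^^
AttributeError: 'float' object has no attribute 'round'
```

```bash
sed -i 's/s\["grip_width"\].round(4)/round(s["grip_width"],4)/' st.py; python3 st.py
```

```text
16.35 pos [ 0.5237 -0.1449  0.0917] yaw_y 72.43 z [ 0.002  0.    -1.   ] F [-1.4 -0.7 14.8] M [0.053 0.47  0.077] 0.0096 j [-0.13  0.43  0.41  1.99 -0.25  0.76  1.69]
```

arm_command(rows=[[0, 0, -0.02, 0, 0, 0.9, 0], [0, 0, 0, 0, 0, 0.9, 0], [0, 0, 0, 0, 0, 0.9, 0], [0, 0, 0, 0, 0, 0.9, 0], [0, 0, 0, 0, 0, 0.9, 0], [0, 0, 0, 0, 0, 0.9, 0], [0, 0, 0, 0, 0, 0.9, 0], [0, 0, 0, 0, 0, 0.9, 0], [0, 0, 0, 0, 0, 0.9, 0], [0, 0, 0, 0, 0, 0.9, 0], [0, 0, 0, 0, 0, 0.9, 0], [0, 0, 0, 0, 0, 0.9, 0], [0, 0, 0, 0, 0, 0, 0]])

```text
clock: 17.98
position: [0.5235, -0.1454, 0.0917]
tcp_rot: [0.659, 0.753, 0.0, 0.001]
ft_force: [0.0, -0.3, 10.4]
grip_width: 0.0098
```

```bash
python3 st.py
```

```text
17.975 pos [ 0.5235 -0.1454  0.0917] yaw_y 7.62 z [ 0.002 -0.001 -1.   ] F [ 0.  -0.3 10.4] M [-0.265  0.304  0.078] 0.0098 j [-0.35  0.49  0.71  2.01 -0.44  0.8   0.75]
```

arm_command(rows=[[0, 0, 0, 0, 0, 0.6, 0], [0, 0, 0, 0, 0, 0.6, 0], [0, 0, 0, 0, 0, 0.6, 0], [0, 0, 0, 0, 0, 0.6, 0], [0, 0, 0, 0, 0, 0.3, 0], [0, 0, 0, 0, 0, 0, 0]])

```text
clock: 18.73
position: [0.5236, -0.1454, 0.0918]
tcp_rot: [0.758, 0.652, 0.001, 0.001]
ft_force: [-0.9, -0.2, 13.1]
grip_width: 0.0094
```

```bash
python3 st.py
```

```text
18.725 pos [ 0.5236 -0.1454  0.0918] yaw_y -8.56 z [ 0.002 -0.    -1.   ] F [-0.9 -0.2 13.1] M [-0.285  0.271  0.071] 0.0094 j [-0.4   0.51  0.79  2.01 -0.5   0.82  0.53]
```

arm_command(rows=[[0, 0, 0, 0, 0, 0.5, 0], [0, 0, 0, 0, 0, 0.5, 0], [0, 0, 0, 0, 0, 0, 0]])

```text
clock: 19.1
position: [0.5235, -0.1453, 0.0918]
tcp_rot: [0.791, 0.612, 0.001, 0.001]
ft_force: [-1.1, 0.6, 11.3]
grip_width: 0.0098
```

```bash
python3 st.py
```

```text
19.1 pos [ 0.5235 -0.1453  0.0918] yaw_y -14.53 z [ 0.002 -0.    -1.   ] F [-1.1  0.6 11.3] M [-0.136  0.422  0.268] 0.0098 j [-0.42  0.52  0.82  2.01 -0.52  0.82  0.44]
```

arm_command(rows=[[0, 0, -0.02, 0, 0, 0, 0], [-0.013, 0.004, -0.09, 0.06, 0.19, 0, 0], [-0.013, 0.004, -0.09, 0.06, 0.19, 0, 0], [-0.013, 0.004, -0.09, 0.06, 0.19, 0, 0], [-0.013, 0.004, -0.09, 0.06, 0.19, 0, 0], [0, 0, 0, 0, 0, 0, 0]])

```text
clock: 19.85
position: [0.5234, -0.1471, 0.1019]
tcp_rot: [0.791, 0.611, 0.024, -0.034]
ft_force: [5.8, -2.1, -4.3]
grip_width: 0.0098
```

```bash
python3 st.py; python3 snap.py l1
```

```text
19.85 pos [ 0.5234 -0.1471  0.1019] yaw_y -14.57 z [-0.003  0.084 -0.996] F [ 5.8 -2.1 -4.3] M [-0.894 -1.191  0.121] 0.0098 j [-0.34  0.51  0.78  1.98 -0.56  0.9   0.5 ]
side [348 145]
top [372 198]
19.95 [ 0.5234 -0.1471  0.1018] [ 4.91 -3.4  -3.35] [-0.947 -1.198  0.137] 0.009790099047700269 [-0.34  0.51  0.78  1.98 -0.56  0.9   0.5 ]
```

View pics/both_l1.png

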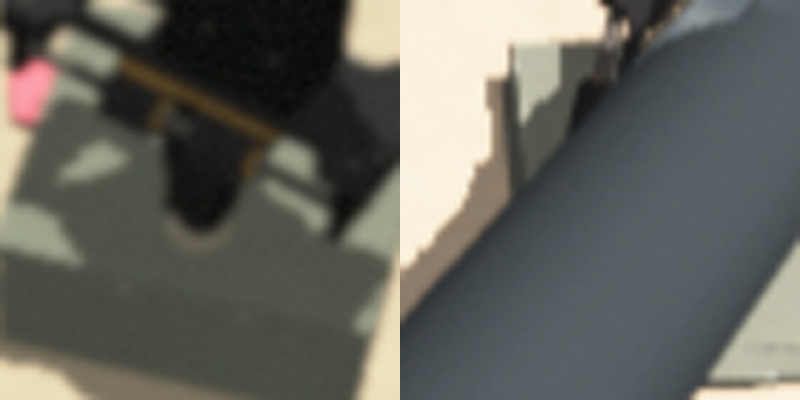

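arm_command(rows=[[-0.013, 0.009, -0.09, 0.06, 0.19, 0, 0], [-0.013, 0.009, -0.09, 0.06, 0.19, 0, 0], [-0.013, 0.004, -0.09, 0.06, 0.19, 0, 0], [-0.013, 0.004, -0.09, 0.06, 0.19, 0, 0], [-0.013, 0.004, -0.09, 0.06, 0.19, 0, 0], [0, 0, 0, 0, 0, 0, 0]])

```text
clock: 20.7
position: [0.5236, -0.1507, 0.1148]
tcp_rot: [0.788, 0.609, 0.054, -0.077]
ft_force: [5.0, -2.2, -4.0]
grip_width: 0.0097
```

```bash
python3 st.py
```

```text
20.7 pos [ 0.5236 -0.1507  0.1148] yaw_y -14.32 z [-0.009  0.186 -0.982] F [ 5.  -2.2 -4. ] M [-1.074 -1.146  0.014] 0.0097 j [-0.25  0.51  0.74  1.94 -0.61  1.    0.57]
```

arm_command(rows=[[-0.013, 0.006, -0.09, 0.06, 0.19, 0, 0], [-0.013, 0.006, -0.09, 0.06, 0.19, 0, 0], [-0.013, 0.004, -0.09, 0.06, 0.19, 0, 0], [-0.013, 0.004, -0.09, 0.06, 0.19, 0, 0], [-0.013, 0.004, -0.09, 0.06, 0.19, 0, 0], [-0.013, 0.004, -0.09, 0.06, 0.19, 0, 0], [0, 0, 0, 0, 0, 0, 0], [0, 0, 0, 0, 0, 0, 0]])

```text
clock: 21.7
position: [0.524, -0.1567, 0.1297]
tcp_rot: [0.781, 0.604, 0.089, -0.127]
ft_force: [5.0, -2.0, -4.4]
grip_width: 0.0094
```

```bash
python3 st.py; python3 snap.py l2; python3 - <<'E'
from h import *
for n in("side","top"):
    c=load(n+"l2.npz");P=cloud(c);im=c["image"].astype(int)
    bx=np.array([.0584,-.9983]);by=np.array([.9983,.0584]);lk=np.array([.523,-.1444])
    X=(P[...,:2]-lk)@bx;Y=(P[...,:2]-lk)@by
    m=(X>-.06)&(X<.14)&(abs(Y)<.1)&(P[...,2]>.05)&(P[...,2]<.145)&(im[...,1]>=im[...,2]-2)&(im[...,1]>im[...,0]+4)
    for x0 in np.arange(-.05,.13,.015):
        k=m&(X>=x0)&(X<x0+.015)
        if k.sum()>5: print(n,round(x0+.0075,3),k.sum(),np.percentile(P[...,2][k],[10,50,90]).round(4))
    cv2.imwrite(f"pics/full_{n}_l2.png",cv2.resize(c["image"][60:260,250:450],None,fx=3,fy=3,interpolation=cv2.INTER_CUBIC))
E
```

```text
21.7 pos [ 0.524  -0.1567  0.1297] yaw_y -13.78 z [-0.015  0.306 -0.952] F [ 5.  -2.  -4.4] M [-1.339 -1.137 -0.139] 0.0094 j [-0.14  0.52  0.71  1.89 -0.66  1.13  0.64]
side [349 136]
top [376 196]
21.8 [ 0.524  -0.1568  0.1297] [ 5.55 -1.68 -4.27] [-1.393 -1.222 -0.125] 0.009361673576899756 [-0.14  0.52  0.71  1.89 -0.66  1.13  0.64]
side -0.042 71 [0.0539 0.0632 0.0745]
side -0.028 708 [0.0565 0.1158 0.1263]
side -0.013 265 [0.1187 0.122  0.1247]
side 0.002 233 [0.1147 0.1177 0.1206]
side 0.017 205 [0.1098 0.1126 0.1156]
side 0.032 181 [0.1059 0.1077 0.1108]
side 0.047 184 [0.1014 0.1047 0.1071]
side 0.062 167 [0.097  0.0998 0.1022]
side 0.077 147 [0.0919 0.0946 0.0973]
side 0.092 107 [0.0875 0.0901 0.0933]
side 0.107 61 [0.083  0.0858 0.0883]
side 0.122 34 [0.0778 0.0808 0.0835]
top -0.028 343 [0.0655 0.1204 0.126 ]
top -0.013 254 [0.1183 0.1214 0.1238]
top 0.002 164 [0.1135 0.1163 0.1195]
top 0.017 113 [0.1083 0.1117 0.1153]
top 0.032 30 [0.1049 0.107  0.1093]
top 0.062 6 [0.0964 0.0974 0.0986]
top 0.077 18 [0.0894 0.0937 0.0961]
top 0.092 9 [0.0854 0.0871 0.0899]
```

View pics/full_side_l2.png

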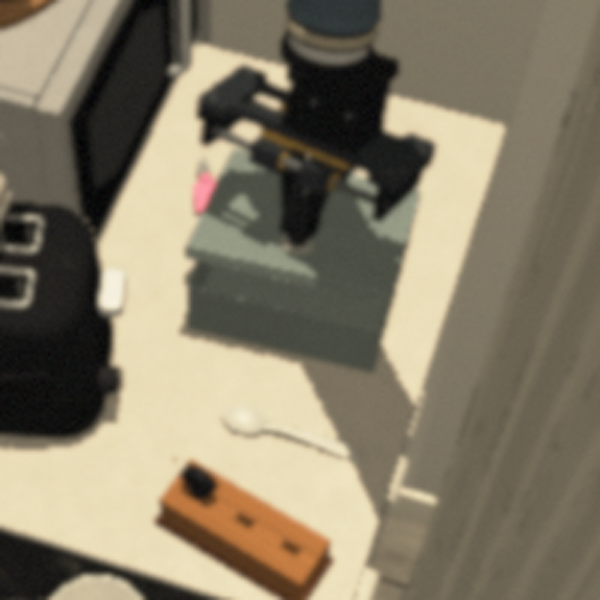

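arm_command(rows=[[0, 0, 0, 0, 0, 0, 0], [0, 0, 0, 0, 0, 0, 0], [0, 0, 0, 0, 0, 0, 0], [0, 0, 0, 0, 0, 0, 0], [0, 0, 0, 0, 0, 0, 0], [0, 0, 0, 0, 0, 0, 0], [0, 0, 0, 0, 0, 0, 0], [0, 0, 0, 0, 0, 0, 0]])

```text
clock: 22.8
position: [0.524, -0.1567, 0.1297]
tcp_rot: [0.781, 0.604, 0.089, -0.127]
ft_force: [4.7, -2.2, -4.0]
grip_width: 0.0097
```

```bash
python3 st.py; python3 -c "
from workcell import r
print(r.hand_in())"
```

```text
22.8 pos [ 0.524  -0.1567  0.1297] yaw_y -13.78 z [-0.015  0.306 -0.952] F [ 4.7 -2.2 -4. ] M [-1.4   -1.199 -0.17 ] 0.0097 j [-0.14  0.52  0.71  1.89 -0.66  1.13  0.64]
the job is handed in; nothing more can be done
None
```

The medicine box is open: its front edge stands about 5 cm up, and the arm is still holding the key turned. I handed the job in at 22.8 s.

- **Key:** I took the key with the oblong grip from the near slot of the dock. It was hard to tell the two grips apart in the images. Once the key was lifted, depth readings showed a flat blade about 12 mm wide, which confirmed it was the box key.
- **Lock:** I pushed the key in slowly with small twists until it hit a hard stop. That was at the expected depth for fully home, and the push peaked at about 24 N. I then turned it about 108° clockwise. That is a quarter turn plus the key's play, and the resisting torque jumped from 0.07 to 0.27 N m at the stop.
- **Lid:** I lifted it about 17–18° around its hinge by the key alone. The last depth images put the front edge 48–51 mm up.
- **Last checks:** Nothing moved over a further second of holding. The key carried about 4 N of lid weight with about 0.2 N m still holding it turned. There was also a steady sideways force of about 5 N at the key.
- **Other things:** The last picture shows the round key still in its slot and the spoon lying between dock and box. I did not check the glass, jar and tin again at the end.

The two cameras disagreed by 2–4 mm on positions. I averaged them, and the key went into the lock without searching.

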